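# Set and lock the hold-down screw of a board test jig

### The arm

A 7-joint arm with a two-finger parallel gripper is mounted at the origin on the work surface. World frame = base frame: x ahead of the robot, y to its left, z up, the work surface at z = 0. Lengths are in m, angles in degrees, forces in N, time in s.
With the tool pointing down it reaches from about 0.425 to 0.925 m from the base axis. Payload 6.8 kg.
Tool frame: the origin (TCP) lies midway between the tips of the shut fingers; the grasp point (between the pads) lies 19 mm behind it (env.grip_point_offset is the distance from the TCP to the grasp point, in m); x points along the fingers, y is the direction in which the jaws open and shut, and the axes are right-handed (so a half turn about x gives the same grasp; the last joint's range is limited). The gripper opens to 85 mm and grips with 20 to 120 N. Pads are 22 mm wide; open, the fingers measure 114 mm over their backs; the gripper's body (76 mm by 85 mm) begins 54 mm behind the grasp point. The pads swing forward as they close: fully open they stand 13 mm farther back than shut.
Start: joints at [59.181, 27.33, 1.283, 89.118, -0.659, 63.558, -4.761], TCP at [0.281, -0.614, 0.231] pointing down, gripper open.
Joint ranges: [-169.35, 169.35], [-19.33, 120.38], [-80.79, 83.38], [13.8, 139.57], [-78.32, 258.32], [9.67, 109.79], [-169.56, 169.56]. Speed limits (degrees/s): [136.94, 136.94, 180, 180, 180, 180, 180].

### API

Orientations are given as a 3x3 rotation matrix whose columns are the frame's x, y, z axes.
In Python, from station import env, imaging, nets gives the robot as it stands.
- The arm moves only by the tool servo_tool, never from a script. Its argument "deltas" is a list of rows, each a list of 3 entries, a list of its own where there are three numbers: the closure, from -1 (fully open) to 1 (shut), so that 0 is half open, then the shift along the tool's x, y, z in units of 30 mm (1.0 is 30 mm), then the turn, a rotation vector about the tool's x, y, z in units of 6 degrees (1.0 is 6 degrees). In form: [[gripper, [tx, ty, tz], [ax, ay, az]], ...]. A call has 1 to 8 rows; each row is the pose to reach, as a shift and turn from the pose commanded when the call began, along the tool's axes at that moment; what a row does not reach only later rows make up. A row lasts 1/8 s, in which the tool goes at most 62.5 mm and 10.7 degrees, less where a joint would pass 70% of its speed; a pose out of reach is approached as far as the arm can. A call with a gripper value outside its range is refused whole. The fingers move at their own pace and stop on an object; the grip force is fixed at half the most. Time passes only in rows, so rows that repeat a pose let the fingers close. It gives the time, the measured TCP pose, the force and the opening at its end, in the units of the state.
- env.read_state(): the state, without advancing time (a new reading comes with each control period).
- imaging.capture(name): name is "scene" or "top" or "wrist"; returns (picture, depth): 384x512x3 uint8, red, green, blue; 384x512 float32, m along the optical axis (not along the pixel's ray), 0 where there is no reading.
- imaging.get_calibration(name): a dict with "intrinsics" (3x3 intrinsics, pixels), "distortion" ([k1, k2, p1, p2, k3] as OpenCV has them; the pictures are not rectified), "camera_from_world" (4x4, takes a point from world to camera coordinates); the wrist camera has in their place "hand_eye" (4x4, takes a point from camera to tool coordinates, whose origin is the TCP and whose axes are the tool frame's). Camera axes: x right, y down, z forward; pixel columns grow to the right and rows downward; lengths in m; the calibration is good to about 2 mm. A picture is of the moment at which its call begins: read the wrist's pose just before it. get_calibration takes no time and is no camera call.
- env.sign_off(): hands the job in, once; it reports no verdict.
Trained networks look in the newest picture that a camera, given by its name, has taken for a name from the list of things; names that differ only in an ending like _2 or _b are one class to them, and where a whole thing is asked for, a point or a joint stands for the part that bears it (a point fixed in the world has none). Each returns a list of dicts, best first, with "conf" (0 to 1); they miss things now and then, are a little off and sometimes report something else, mostly with a low value. They report only what shows in the picture. A call takes as long as a camera call.
- nets.recognise(camera, target): "bbox" ([left, top, right, bottom] as shares, 0 to 1, of the picture: columns of its width, rows of its height, round what is visible of it).
The state is a dict: "clock": time; "joint_pos": joint angles; "qvel": joint speeds; "tau": joint torques, N m; "eef_pos": TCP position; "ee_rot": TCP orientation; "force": force on the tool from outside, world axes, zero at the start; "ft_torque": the same for the moment, N m; "width": finger opening in m.
Only numpy, scipy, OpenCV 4.12 (cv2) and the standard library are available. Lean on these libraries where they do the work, as an engineer would, in place of code of your own. Each camera call takes 0.05 s, during which the arm holds its last target.

### The job

On the board test jig, turn the black knob clockwise to run the pressure foot down until you feel it bottom on the board's heat spreader, nipped but not forced, then back the knob off a quarter of a turn and let go of it. Then lock that setting: swing the lock nut's red-ended handle clockwise, seen from above, until it comes up against its stop, without forcing it. Leave everything else on the bench where it is.

Things in the scene. Friction and masses are not known exactly. Their poses are not given: they have to be found in the camera images.
- jig: board test jig, fixed: grey enclosure 150 x 200 x 45 mm with a circuit board in a black nest on top and an aluminium crosshead (44 mm wide, 200 mm long along y, top 125 mm up) on two steel columns. Origin: on the bench, right under the screw's axis; z up; x points from the socket side (nearer the robot) to the far side, y along the crosshead.
- knob: black round ribbed grip of the torque knob, 36 mm across, 30 mm tall (heights 178 to 208 mm), over the crosshead. Clockwise from above runs the pressure foot down; the knob keeps its height. Origin on the axis, at bench height; x points along its white mark. The grip sits on a steel hub through a torsion spring (3 N m per radian), so it winds up on the hub under load.
- hub: steel hub of the knob, a collar 33 mm across just under the grip, with a red line; it drives the screw. Origin on the axis, at bench height; x points along the red line, under the white mark while the knob is unloaded. It starts 0.35 to 0.64 turn short of bottoming; where its line stands at bottom differs every time. It stays where it is left.
- knob_grip (a point): point on the knob's axis at which to grip, 13 mm below its top, 195 mm up; nothing stands within 70 mm sideways above height 151 mm. Turning takes about 0.06 N m (0.02 rad of wind-up); when the foot bottoms the hub stops dead: nipped is 0.2 N m or more (grip 4 degrees or more past the hub), over 0.9 N m (17 degrees) is forced and bows the board.
- foot (a point): centre of the pressure foot's orange underside (24 mm across), on the screw's axis; it moves 1 mm for each turn of the knob and meets the heat spreader when the screw bottoms
- spreader (a point): centre of the top of the aluminium heat spreader on the board (34 mm square), 66 mm above the bench, right under the foot; z up
- lock (a joint): angle of the lock nut in rad, about the screw's axis: 0 is slack, it grows as the handle is swung clockwise seen from above; it meets its stop at 1.22. It starts at 0 to 0.25, drags with about 0.25 N m and stays where it is left. Pushed on against the stop, the handle gives by 0.04 rad per N m and springs back; more than about 3 N m (30 N at the ball) strains it.
- lock_ball (a point): centre of the red ball (18 mm across) at the end of the lock nut's handle, a level steel bar of 10 mm diameter that runs out from the screw's axis; 106 mm from the axis, 141 mm above the bench. Seen in the jig's frame it points to 195 degrees (from x towards y) at joint value 0 and to 125 degrees at 1.22: always on the socket side of the crosshead.
- heatsink: loose black finned heat sink, 30 x 30 x 16 mm, lying on the grey enclosure in front of the board; leave it
- spare_board: loose green circuit board, 90 x 110 mm, lying on the bench; leave it
- multimeter: loose orange multimeter, 170 x 85 x 45 mm; leave it
- squeeze_bottle: loose white bottle with a blue cap, 54 mm across, 130 mm tall; leave it
- cutters: loose side cutters with blue handles, 150 mm long; leave it
- solder_reel: loose metal reel, 60 mm across, 44 mm tall; leave it
- screwdriver: loose screwdriver with a yellow handle, 180 mm long; leave it

How it is judged (in metres and radians):
On the way, in this order (a step that is already met when the one before it is completed fails the run):
1. the foot has bottomed on the heat spreader (within 0.03 mm) and is nipped there: the grip wound up 0.067 rad (4 degrees) or more on its hub, 0.2 N m (z of foot in the frame of spreader below 3e-05 m and angle between the x axis of knob and the x axis of hub, either way round above 0.067 rad), for 0.02 s.
2. the screw stands a quarter of a turn (60 to 120 degrees) back from bottoming and nobody holds it (z of foot in the frame of spreader between 0.000167 and 0.000333 m and contact force between the fingers and knob below 0.1 N), for 0.2 s.
3. the lock nut's handle is up against its stop (value of joint lock above 1.14 rad), for 0.1 s.
At the end, for the whole second after the job is handed in: the screw stands a quarter of a turn back from bottoming, give or take 30 degrees (foot 0.167 to 0.333 mm above the heat spreader), and the lock nut's handle is home against its stop (over 1.14 of 1.22 rad) (z of foot in the frame of spreader between 0.000167 and 0.000333 m and value of joint lock above 1.14 rad); the robot touches nothing.
It fails at once if the screw is forced: the grip wound up more than 0.3 rad (17 degrees) on its hub, 0.9 N m (angle between the x axis of knob and the x axis of hub, either way round above 0.3 rad).
It fails at once if the lock nut is forced: its handle pushed more than 0.12 rad (13 mm at the ball) past its stop, which takes about 3 N m (30 N at the ball) (x of lock_ball in the frame of jig above -0.0504 m).
It fails at once if the jig is struck or pressed on: more than 20 N (contact force between the arm and jig above 20 N).
It fails at once if something else on the bench is moved by more than 25 mm (distance of any of heatsink, spare_board, multimeter, squeeze_bottle, cutters, solder_reel, screwdriver from where it was at the start of the episode above 0.025 m).
It also fails if it takes over 72 s, if anything falls off the work surface, if the arm or the gripper's body presses on something with over 40 N, if the wrist force passes 120 N, or if a joint passes its speed limit or range.

## Working session

There is one attempt and no reset: what is moved stays moved. The work goes in short steps, Python scripts to look and compute and a tool call to move; the robot and the scene stay as the last step left them, time stands still between calls to the robot, and variables do not carry over. Pictures are saved under pics/ and viewed, and the job is handed in when it is done.

Besides the shell and the picture viewer there is one more tool, called after ">>>" as a command line: name --argument value ..., lists and objects as JSON in quotes. servo_tool: Moves the arm, as the interface text tells. Its arguments: {"type":"object","properties":{"deltas":{"type":"array"}},"required":["deltas"]}

```bash
mkdir -p pics; ls; cat > h.py <<'E'
import numpy as np, cv2
from station import env, imaging, nets
def snap(cam,fn):
    s=env.read_state(); im,d=imaging.capture(cam)
    cv2.imwrite('pics/'+fn+'.png',im[:,:,::-1]); np.savez('pics/'+fn+'.npz',im=im,d=d,p=s['eef_pos'],R=s['ee_rot'])
    return im,d,s
def cfw(cam,s=None):
    c=imaging.get_calibration(cam)
    K=np.array(c['intrinsics']);D=np.array(c['distortion'],float)
    if cam=='wrist':
        T=np.eye(4);T[:3,:3]=np.array(s['ee_rot']);T[:3,3]=s['eef_pos']
        W=T@np.array(c['hand_eye'])
    else: W=np.linalg.inv(np.array(c['camera_from_world']))
    return K,D,W
def ray(cam,u,v,s=None):
    K,D,W=cfw(cam,s)
    p=cv2.undistortPoints(np.array([[[u,v]]],float),K,D)[0,0]
    return W[:3,3],W[:3,:3]@np.array([p[0],p[1],1]),W
def atz(cam,u,v,z,s=None):
    o,r,_=ray(cam,u,v,s); return o+r*(z-o[2])/r[2]
def atd(cam,u,v,d,s=None):
    o,r,_=ray(cam,u,v,s); return o+r*d
def proj(cam,P,s=None):
    K,D,W=cfw(cam,s);C=np.linalg.inv(W)
    return cv2.projectPoints(np.atleast_2d(np.array(P,float)),cv2.Rodrigues(C[:3,:3])[0],C[:3,3],K,D)[0][:,0]
E
python3 - <<'E'
from h import *
for c in ['scene','top']:
    im,d,s=snap(c,c+'0')
    for t in ['knob','hub','lock_ball','jig','foot','lock']:
        r=nets.recognise(c,t)
        for q in r[:2]:
            b=np.array(q['bbox'])*[512,384,512,384]; print(c,t,round(q['conf'],2),b.round(1))
print(s)
E
```

```text
pics
scene knob 0.66 [290.1 168.7 304.3 184.8]
scene knob 0.17 [257.4 174.4 304.4 198.4]
scene hub 0.51 [295.2 170.3 308.3 192.6]
scene lock_ball 0.79 [261.7 171.9 305.6 199.4]
scene jig 0.57 [249.2 171.1 335.  262.3]
scene foot 0.22 [292.6 165.6 309.  185. ]
scene lock 0.53 [260.1 174.2 303.  198.7]
top knob 0.53 [212.1 150.4 228.6 169. ]
top hub 0.51 [215.1 152.4 230.1 167.2]
top lock_ball 0.7 [223.3 163.  240.  210.3]
top jig 0.74 [183.1 138.6 267.8 209.1]
top jig 0.17 [219.7 163.1 239.9 210.3]
top foot 0.65 [217.2 151.8 228.6 166. ]
top foot 0.21 [184.6 139.8 268.8 210.4]
top lock 0.76 [220.9 167.3 241.5 206.3]
{'clock': 0.35, 'joint_pos': array([59.18124874, 27.33963264,  1.28254399, 89.13176003, -0.66001139,
       63.55813146, -4.76229151]), 'qvel': array([-0.06044869, -0.11068371,  0.04706448, -0.11429434,  0.05705976,
        0.14341042, -0.04103662]), 'tau': array([-8.79351574e-04, -5.95603430e+01,  1.60445709e+00, -2.81040967e+01,
        1.24254162e-02,  4.86962163e-03, -9.33002241e-06]), 'eef_pos': array([ 0.2812145 , -0.61349589,  0.23109316]), 'ee_rot': array([[-1.61476454e-04,  4.16645740e-01, -9.09068920e-01],
       [ 3.52957803e-04, -9.09068852e-01, -4.16645771e-01],
       [-9.99999925e-01, -3.88141451e-04, -2.65150192e-07]]), 'force': array([ 0.43746959,  0.29145999, -0.10819035]), 'ft_torque': array([-0.05085787, -0.03199757, -0.00449121]), 'width': 0.08569193557730953}
```

```bash
python3 - <<'E'
import cv2
a=cv2.imread('pics/top0.png');b=cv2.imread('pics/scene0.png')
cv2.imwrite('pics/top0z.png',cv2.resize(a[125:225,160:290],None,fx=6,fy=6,interpolation=cv2.INTER_CUBIC))
cv2.imwrite('pics/scene0z.png',cv2.resize(b[155:270,235:350],None,fx=5,fy=5,interpolation=cv2.INTER_CUBIC))
E
```

```text
(no output)
```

View pics/top0.png

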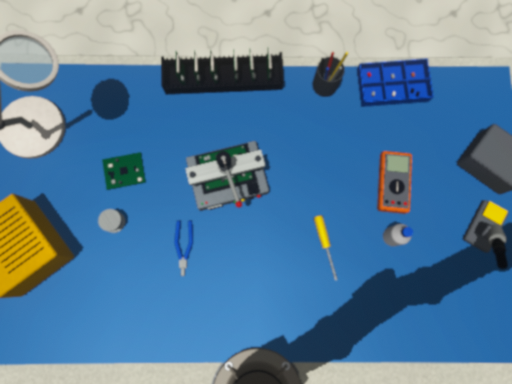

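View pics/scene0.png

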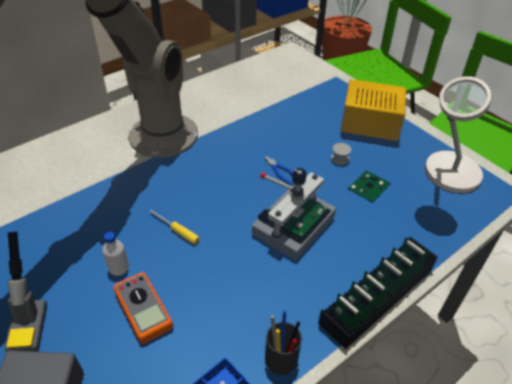

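View pics/top0z.png

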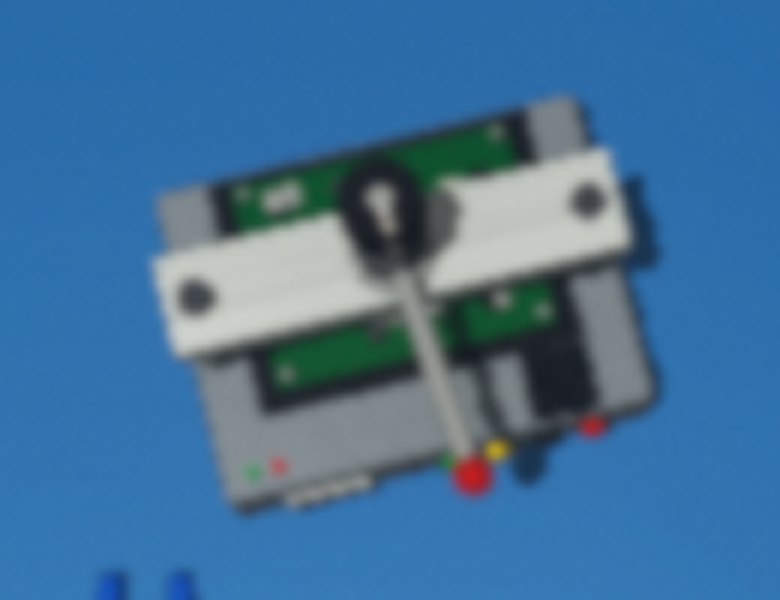

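View pics/scene0z.png

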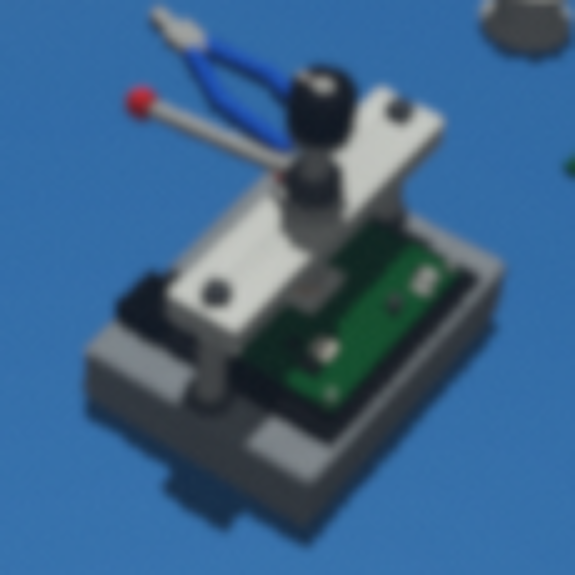

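```bash
python3 - <<'E'
from h import *
g=lambda x,y:(160+x/6,125+y/6)
for n,u,v,z in [('boltL',196,297,.127),('boltR',588,202,.127),('knobtop',380,200,.208),('ball',473,476,.141)]:
    uu,vv=g(u,v); print(n,uu,vv,atz('top',uu,vv,z).round(4))
for n,u,v,z in [('boltN',215,293,.127),('boltF',399,110,.127),('knobtop',322,84,.208),('ball',141,101,.141)]:
    uu,vv=235+u/5,155+v/5; print(n,atz('scene',uu,vv,z).round(4))
# pointcloud
for c in ['top','scene']:
    f=np.load(f'pics/{c}0.npz');d=f['d'];P=[]
    r=(138,212,182,270) if c=='top' else (160,262,248,336)
    for v in range(r[0],r[1]):
        for u in range(r[2],r[3]):
            if d[v,u]>0:P.append(atd(c,u,v,d[v,u]))
    P=np.array(P)
    k=P[(P[:,2]>.2)&(P[:,2]<.215)];print(c,'knob',len(k),k.mean(0),k.min(0),k.max(0))
    k=P[(P[:,2]>.12)&(P[:,2]<.13)];m=k.mean(0);w=np.linalg.eigh(np.cov(k[:,:2].T));print('xh',len(k),m,w)
print(imaging.get_calibration('wrist')); print(env.grip_point_offset)
E
```

```text
boltL 192.66666666666666 174.5 [0.557  0.1639 0.127 ]
boltR 258.0 158.66666666666666 [ 0.5992 -0.0024  0.127 ]
knobtop 223.33333333333334 158.33333333333334 [0.5771 0.0811 0.208 ]
ball 238.83333333333331 204.33333333333331 [0.4778 0.0455 0.141 ]
boltN [0.6003 0.0007 0.127 ]
boltF [0.5568 0.1685 0.127 ]
knobtop [0.5778 0.0843 0.208 ]
ball [0.478 0.05  0.141]Traceback (most recent call last):
  File "<stdin>", line 13, in <module>
  File "h.py", line 22, in atd
    o,r,_=ray(cam,u,v,s); return o+r*d
          ~~~^^^^^^^^^^^
  File "h.py", line 16, in ray
    K,D,W=cfw(cam,s)
          ~~~^^^^^^^
  File "h.py", line 8, in cfw
    c=imaging.get_calibration(cam)
ValueError: time passes only in moves, steps and waits
```

```bash
cat >> h.py <<'E'
def plan(pos,yaw_turn=0):
    """print units to get to world pos; yaw_turn deg about tool x (cw from above +)"""
    s=env.read_state();R=np.array(s['ee_rot']);d=R.T@(np.array(pos)-s['eef_pos'])/.03
    print('shift',d.round(3),'turn',yaw_turn/6)
def st():
    s=env.read_state();R=np.array(s['ee_rot'])
    print(s['clock'],'J',np.round(s['joint_pos'],1),'p',np.round(s['eef_pos'],4),'yawY',round(float(np.degrees(np.arctan2(R[1,1],R[0,1]))),2),'F',np.round(s['force'],2),'T',np.round(s['ft_torque'],3),'w',round(s['width'],4))
E
python3 -c "
from h import *
plan([.578,.082,.33],-73.5)"
```

```text
shift [ -3.29  -16.958 -18.653] turn -12.25
```

>>> servo_tool --deltas '[[-1,[-3.3,-2,-2.2],[-1,0,0]],[-1,[-3.3,-4,-4.4],[-2.5,0,0]],[-1,[-3.3,-5.4,-5.9],[-4,0,0]],[-1,[-3.3,-6.8,-7.4],[-5,0,0]],[-1,[-3.3,-8.2,-8.9],[-6,0,0]],[-1,[-3.3,-9.6,-10.4],[-7,0,0]],[-1,[-3.3,-11,-11.9],[-8,0,0]],[-1,[-3.3,-12.3,-13.4],[-9,0,0]]]'

```text
clock: 1.7
eef_pos: [0.4647, -0.1755, 0.33]
ee_rot: [[0.001, 0.981, -0.194], [-0.001, -0.194, -0.981], [-1.0, 0.001, 0.001]]
force: [0.8, -0.3, 0.5]
width: 0.0855
```

```bash
python3 -c "
from h import *
st();plan([.578,.082,.33],-19.5)"
```

```text
1.7 J [ 34.    6.8 -22.4 104.3   2.8  69.3  -0.4] p [ 0.4647 -0.1755  0.33  ] yawY -11.2 F [ 0.81 -0.32  0.49] T [-0.008 -0.037 -0.045] w 0.0855
shift [-3.000e-03  2.036e+00 -9.154e+00] turn -3.25
```

>>> servo_tool --deltas '[[-1,[0,0.4,-1.8],[-1,0,0]],[-1,[0,0.8,-3.6],[-2,0,0]],[-1,[0,1.2,-5.4],[-3,0,0]],[-1,[0,1.6,-7.2],[-3.2,0,0]],[-1,[0,2.04,-9.15],[-3.2,0,0]],[-1,[0,2.04,-9.15],[-3.2,0,0]]]'

```text
clock: 2.45
eef_pos: [0.5786, 0.0857, 0.3294]
ee_rot: [[0.0, 0.99, 0.144], [0.003, 0.144, -0.99], [-1.0, 0.001, -0.003]]
force: [0.3, 0.4, 0.5]
width: 0.0855
```

```bash
python3 -c "
from h import *
st()
im,d,s=snap('wrist','w1')
for t in ['knob','hub','lock_ball']:
  for q in nets.recognise('wrist',t)[:2]: print(t,q['conf'],np.array(q['bbox'])*[512,384,512,384])
print(imaging.get_calibration('wrist'))"
```

```text
2.45 J [ 12.3  17.6 -33.8  92.9  10.   72.5 -15. ] p [0.5786 0.0857 0.3294] yawY 8.3 F [0.31 0.42 0.51] T [-0.077  0.021 -0.02 ] w 0.0855
knob 0.64 [235.6224 160.2816 270.4896 200.7936]
hub 0.58 [239.0016 165.0048 271.9232 199.1808]
lock_ball 0.84 [169.7792 157.2864 268.9024 193.1136]
{'intrinsics': array([[270.66638342,   0.        , 255.50674969],
       [  0.        , 270.66638342, 190.69626613],
       [  0.        ,   0.        ,   1.        ]]), 'distortion': array([-0.04080046,  0.        ,  0.        ,  0.        ,  0.        ]), 'hand_eye': array([[ 6.26509421e-04, -3.22505700e-01,  9.46567315e-01,
        -1.41990917e-01],
       [ 9.99999113e-01, -9.10630796e-04, -9.72136343e-04,
        -3.66760430e-04],
       [ 1.17549286e-03,  9.46567084e-01,  3.22504843e-01,
        -8.39349469e-02],
       [ 0.00000000e+00,  0.00000000e+00,  0.00000000e+00,
         1.00000000e+00]])}
```

View pics/w1.png

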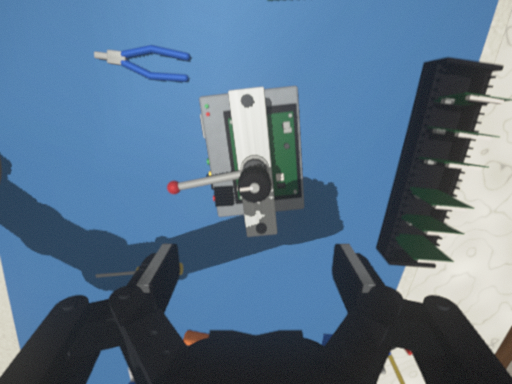

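```bash
python3 -c "
from h import *
f=np.load('pics/w1.npz');s={'ee_rot':f['R'],'eef_pos':f['p']}
for n,u,v,z in [('knob',257,182,.208),('b1',248.5,100.5,.127),('b2',262,228,.127),('ball',174,187,.141)]:
  p=atz('wrist',u,v,z,s); d=f['d'][int(v),int(u)]; print(n,p.round(4),d,atd('wrist',u,v,d,s).round(4))
im=f['im'][140:235,160:290];cv2.imwrite('pics/w1z.png',cv2.resize(im[:,:,::-1],None,fx=6,fy=6,interpolation=cv2.INTER_CUBIC))
"
```

```text
knob [0.579  0.0898 0.208 ] 0.27637038 [0.5791 0.0895 0.2069]
b1 [0.5578 0.1664 0.127 ] 0.32229146 [0.5579 0.1664 0.1318]
b2 [ 5.998e-01 -3.000e-04  1.270e-01] 0.37849566 [0.5995 0.001  0.1297]
ball [0.4774 0.0479 0.141 ] 0.3388436 [0.4796 0.0509 0.1491]
```

View pics/w1z.png

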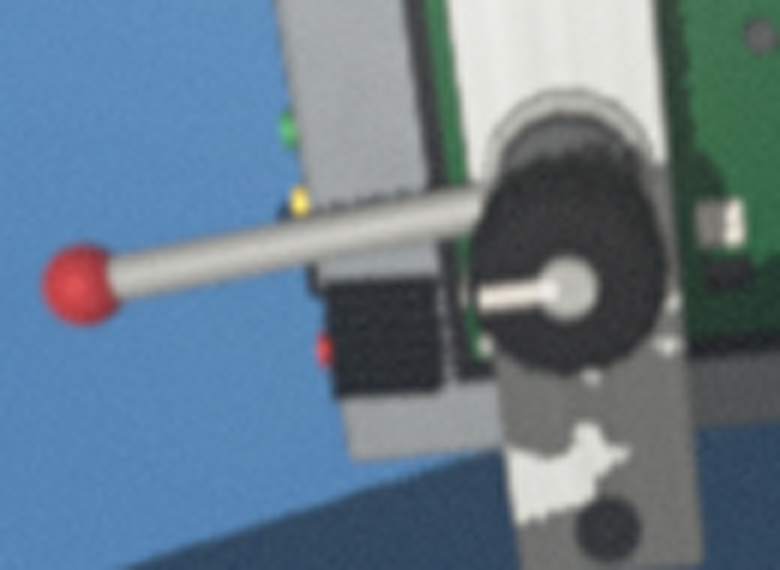

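>>> servo_tool --deltas '[[-1,[0,0,0],[-1.7,0,0]],[-1,[0,0,0],[-3.4,0,0]],[-1,[0,0,0],[-5,0,0]]]'

```text
clock: 3.02
eef_pos: [0.5782, 0.0775, 0.3296]
ee_rot: [[0.0, 0.788, 0.615], [-0.001, 0.615, -0.788], [-1.0, -0.0, 0.001]]
force: [0.4, -0.1, -0.0]
width: 0.0852
```

```bash
python3 -c "
from h import *
st()"
```

```text
3.025 J [ 16.5  18.4 -38.6  92.9  11.9  73.   13.8] p [0.5782 0.0775 0.3296] yawY 37.97 F [ 0.44 -0.13 -0.01] T [ 0.05  -0.002 -0.001] w 0.0852
```

>>> servo_tool --deltas '[[-1,[0,0,0],[-1.75,0,0]],[-1,[0,0,0],[-3.5,0,0]],[-1,[0,0,0],[-5.25,0,0]],[-1,[0,0,0],[-7,0,0]],[-1,[0,0,0],[-8.75,0,0]],[-1,[0,0,0],[-10.5,0,0]],[-1,[0,0,0],[-12.25,0,0]],[-1,[0,0,0],[-14,0,0]]]'

```text
clock: 4.03
eef_pos: [0.5783, 0.0775, 0.3295]
ee_rot: [[0.0, -0.53, 0.848], [-0.002, 0.848, 0.53], [-1.0, -0.001, -0.001]]
force: [-0.2, 0.3, -0.6]
width: 0.0854
```

>>> servo_tool --deltas '[[-1,[0,0,0],[-1.75,0,0]],[-1,[0,0,0],[-3.5,0,0]],[-1,[0,0,0],[-5,0,0]],[-1,[0,0,0],[-5,0,0]]]'

```text
clock: 4.53
eef_pos: [0.5783, 0.0778, 0.3293]
ee_rot: [[-0.0, -0.88, 0.476], [-0.001, 0.476, 0.88], [-1.0, -0.0, -0.001]]
force: [0.0, -0.4, 0.4]
width: 0.0853
```

```bash
python3 -c "
from h import *
st(); plan([.5785,.083,.230])
im,d,s=snap('wrist','w2')
cv2.imwrite('pics/w2z.png',cv2.resize(im[100:292,150:400,::-1],None,fx=3,fy=3,interpolation=cv2.INTER_CUBIC))"
```

```text
4.525 J [ 31.2  24.8 -60.9  92.   22.2  76.4 118.9] p [0.5783 0.0778 0.3293] yawY 151.59 F [ 0.01 -0.36  0.39] T [ 0.007  0.025 -0.026] w 0.0853
shift [3.309 0.079 0.159] turn 0.0
```

View pics/w2z.png

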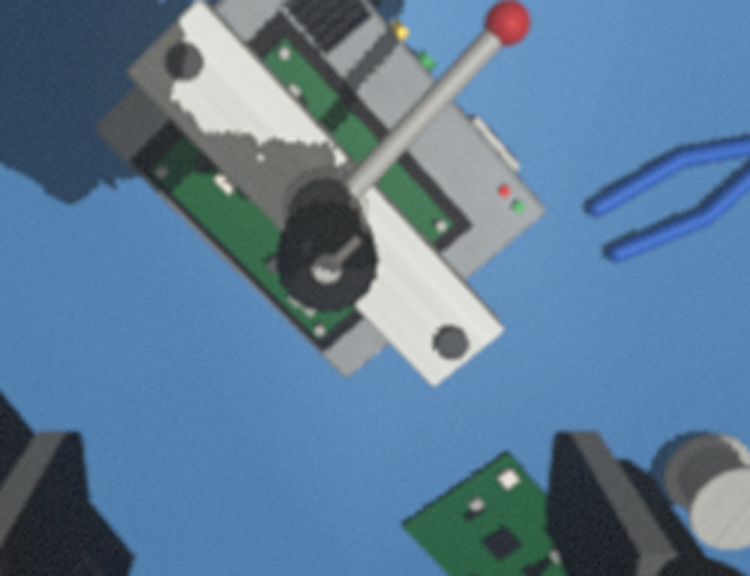

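```bash
python3 -c "
from h import *
f=np.load('pics/w2.npz');s={'ee_rot':f['R'],'eef_pos':f['p']}
for n,u,v,z in [('knob',258.7,189.3,.208),('b1',150+450/3,100+342/3,.127),('b2',150+183/3,100+62/3,.127),('ball',150+508/3,100+22/3,.141)]:
  print(n,atz('wrist',u,v,z,s).round(4))
f=np.load('pics/w1.npz');s={'ee_rot':f['R'],'eef_pos':f['p']}
print(atz('wrist',255,187.7,.208,s))
"
```

```text
knob [0.5773 0.0844 0.208 ]
b1 [0.556  0.1677 0.127 ]
b2 [0.5988 0.0014 0.127 ]
ball [0.4766 0.0491 0.141 ]
[0.57947409 0.08249801 0.208     ]
```

>>> servo_tool --deltas '[[-1,[1.5,0.1,0.17],[0,0,0]],[-1,[3,0.1,0.17],[0,0,0]],[-1,[4.2,0.1,0.17],[0,0,0]],[-1,[4.9,0.1,0.17],[0,0,0]],[-1,[5.11,0.1,0.17],[0,0,0]],[-1,[5.11,0.1,0.17],[0,0,0]]]'

```text
clock: 5.32
eef_pos: [0.5787, 0.0857, 0.1769]
ee_rot: [[0.001, -0.881, 0.473], [0.0, 0.473, 0.881], [-1.0, -0.001, 0.001]]
force: [0.4, 0.2, 0.3]
width: 0.0852
```

```bash
python3 -c "
from h import *
st(); plan([.578,.0838,.176])"
```

```text
5.325 J [ 26.4  32.8 -55.8 102.2  30.7  61.6 111.4] p [0.5787 0.0857 0.1769] yawY 151.78 F [0.37 0.2  0.26] T [ 0.063 -0.07  -0.01 ] w 0.0852
shift [ 0.031 -0.011 -0.068] turn 0.0
```

>>> servo_tool --deltas '[[-0.3,[0.03,-0.01,-0.05],[0,0,0]],[1,[0.03,-0.01,-0.05],[0,0,0]],[1,[0.03,-0.01,-0.05],[0,0,0]],[1,[0.03,-0.01,-0.05],[0,0,0]],[1,[0.03,-0.01,-0.05],[0,0,0]],[1,[0.03,-0.01,-0.05],[0,0,0]]]'

```text
clock: 6.08
eef_pos: [0.5782, 0.0841, 0.176]
ee_rot: [[0.001, -0.881, 0.472], [-0.0, 0.472, 0.881], [-1.0, -0.001, 0.0]]
force: [-0.0, -0.5, 6.6]
width: 0.0347
```

```bash
python3 -c "
from h import *
st()"
```

```text
6.075 J [ 26.5  32.8 -55.8 102.3  30.7  61.5 111.5] p [0.5782 0.0841 0.176 ] yawY 151.81 F [-0.04 -0.51  6.62] T [-0.303  0.182 -0.017] w 0.0347
```

>>> servo_tool --deltas '[[1,[0,0,0],[1,0,0]],[1,[0,0,0],[2.2,0,0]],[1,[0,0,0],[3.6,0,0]],[1,[0,0,0],[5,0,0]],[1,[0,0,0],[6.5,0,0]],[1,[0,0,0],[8,0,0]],[1,[0,0,0],[9,0,0]],[1,[0,0,0],[10,0,0]]]'

```text
clock: 7.08
eef_pos: [0.5786, 0.0834, 0.176]
ee_rot: [[0.002, -0.028, 1.0], [-0.001, 1.0, 0.028], [-1.0, -0.001, 0.002]]
force: [0.1, -2.2, 4.3]
width: 0.0346
```

```bash
python3 -c "
from h import *
st()
im,d,s=snap('wrist','w3')
cv2.imwrite('pics/w3z.png',cv2.resize(im[150:340,130:380,::-1],None,fx=3,fy=3,interpolation=cv2.INTER_CUBIC))
st()"
```

```text
7.075 J [ 17.7  28.  -42.2 102.8  22.   57.6  58.4] p [0.5786 0.0834 0.176 ] yawY 91.59 F [ 0.13 -2.19  4.32] T [-0.584 -0.054  0.135] w 0.0346
7.125 J [ 17.7  27.9 -42.2 102.8  22.   57.6  58.2] p [0.5785 0.0835 0.176 ] yawY 91.37 F [ 0.54 -2.37  5.42] T [-0.471 -0.062  0.043] w 0.0343
```

View pics/w3z.png

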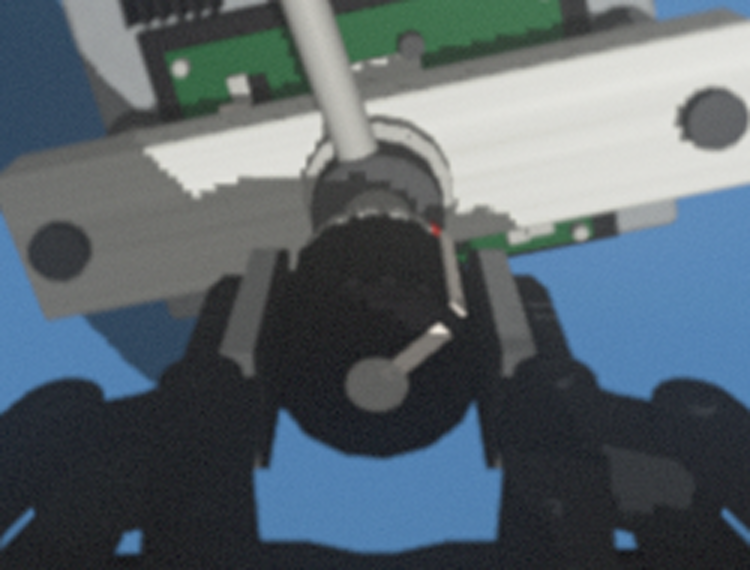

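>>> servo_tool --deltas '[[1,[0,0,0],[1,0,0]],[1,[0,0,0],[2.4,0,0]],[1,[0,0,0],[4,0,0]],[1,[0,0,0],[5.6,0,0]],[1,[0,0,0],[7.2,0,0]],[1,[0,0,0],[8.4,0,0]],[1,[0,0,0],[9.4,0,0]],[1,[0,0,0],[10,0,0]]]'

```text
clock: 8.12
eef_pos: [0.5782, 0.0828, 0.176]
ee_rot: [[0.001, 0.851, 0.526], [-0.002, 0.526, -0.851], [-1.0, -0.0, 0.002]]
force: [-1.3, -3.7, 6.8]
width: 0.0347
```

```bash
python3 -c "
from h import *
st()"
```

```text
8.125 J [  8.2  24.9 -29.  103.5  14.5  55.3   4.8] p [0.5782 0.0828 0.176 ] yawY 31.72 F [-1.28 -3.7   6.79] T [-0.912  0.35   0.089] w 0.0347
```

>>> servo_tool --deltas '[[1,[0,0,0],[0.4,0,0]],[1,[0,0,0],[0.8,0,0]],[1,[0,0,0],[1,0,0]]]'

```text
clock: 8.5
eef_pos: [0.5782, 0.0828, 0.176]
ee_rot: [[0.001, 0.9, 0.435], [-0.002, 0.435, -0.9], [-1.0, -0.0, 0.002]]
force: [-1.1, -3.9, 6.7]
width: 0.0346
```

```bash
python3 -c "
from h import *
st()"
```

```text
8.5 J [  7.2  24.7 -27.8 103.5  13.9  55.1  -0.6] p [0.5782 0.0828 0.176 ] yawY 25.81 F [-1.14 -3.85  6.7 ] T [-0.912  0.406  0.074] w 0.0346
```

>>> servo_tool --deltas '[[1,[0,0,0],[0.5,0,0]],[1,[0,0,0],[1,0,0]],[1,[0,0,0],[1.2,0,0]]]'

```text
clock: 8.88
eef_pos: [0.578, 0.0828, 0.176]
ee_rot: [[0.001, 0.948, 0.319], [-0.002, 0.319, -0.948], [-1.0, -0.0, 0.002]]
force: [-1.4, -4.9, 7.0]
width: 0.0343
```

```bash
python3 -c "
from h import *
st()"
```

```text
8.875 J [  6.1  24.4 -26.2 103.6  13.   54.9  -7.1] p [0.578  0.0828 0.176 ] yawY 18.6 F [-1.41 -4.92  7.01] T [-0.886  0.409  0.07 ] w 0.0343
```

>>> servo_tool --deltas '[[1,[0,0,0],[0.5,0,0]],[1,[0,0,0],[1,0,0]],[1,[0,0,0],[1.2,0,0]]]'

```text
clock: 9.25
eef_pos: [0.578, 0.0828, 0.176]
ee_rot: [[0.0, 0.98, 0.198], [-0.002, 0.198, -0.98], [-1.0, 0.0, 0.002]]
force: [-1.6, -4.6, 8.3]
width: 0.0347
```

```bash
python3 -c "
from h import *
st()"
```

```text
9.25 J [  4.9  24.2 -24.7 103.7  12.2  54.7 -13.6] p [0.578  0.0828 0.176 ] yawY 11.4 F [-1.62 -4.57  8.26] T [-0.859  0.497  0.055] w 0.0347
```

>>> servo_tool --deltas '[[1,[0,0,0],[0.5,0,0]],[1,[0,0,0],[1,0,0]],[1,[0,0,0],[1.2,0,0]]]'

```text
clock: 9.62
eef_pos: [0.5779, 0.0828, 0.176]
ee_rot: [[0.0, 0.997, 0.073], [-0.002, 0.073, -0.997], [-1.0, 0.0, 0.002]]
force: [-1.7, -5.2, 8.3]
width: 0.0344
```

```bash
python3 -c "
from h import *
st()"
```

```text
9.625 J [  3.7  23.9 -23.2 103.8  11.4  54.6 -20.1] p [0.5779 0.0828 0.176 ] yawY 4.2 F [-1.71 -5.23  8.32] T [-0.899  0.534  0.104] w 0.0344
```

>>> servo_tool --deltas '[[1,[0,0,0],[0.5,0,0]],[1,[0,0,0],[1,0,0]],[1,[0,0,0],[1.2,0,0]]]'

```text
clock: 10.0
eef_pos: [0.5778, 0.0828, 0.176]
ee_rot: [[0.0, 0.999, -0.051], [-0.002, -0.051, -0.999], [-1.0, 0.0, 0.002]]
force: [-1.6, -4.3, 8.7]
width: 0.0348
```

```bash
python3 -c "
from h import *
st()"
```

```text
10.0 J [  2.6  23.7 -21.6 103.9  10.7  54.4 -26.6] p [0.5778 0.0828 0.176 ] yawY -2.95 F [-1.59 -4.28  8.71] T [-0.891  0.561  0.373] w 0.0348
```

```bash
python3 -c "
from h import *
st()
im,d,s=snap('wrist','w4')
cv2.imwrite('pics/w4z.png',cv2.resize(im[150:340,130:380,::-1],None,fx=3,fy=3,interpolation=cv2.INTER_CUBIC))
st()"
```

```text
10.0 J [  2.6  23.7 -21.6 103.9  10.7  54.4 -26.6] p [0.5778 0.0828 0.176 ] yawY -2.95 F [-1.59 -4.28  8.71] T [-0.891  0.561  0.373] w 0.0348
10.05 J [  2.6  23.7 -21.6 103.9  10.7  54.4 -26.6] p [0.5778 0.0828 0.176 ] yawY -2.98 F [-1.1  -4.23  7.54] T [-0.906  0.598  0.37 ] w 0.0346
```

View pics/w4z.png

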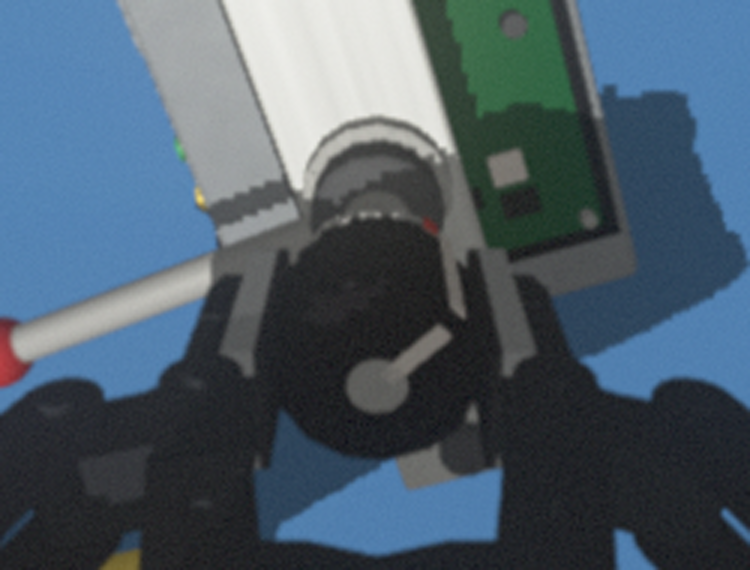

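>>> servo_tool --deltas '[[1,[0,0,0],[-1,0,0]],[1,[0,0,0],[-2.2,0,0]],[1,[0,0,0],[-3.6,0,0]],[1,[0,0,0],[-5.2,0,0]],[1,[0,0,0],[-6.8,0,0]],[1,[0,0,0],[-8.4,0,0]],[1,[0,0,0],[-9.5,0,0]],[1,[0,0,0],[-10,0,0]]]'

```text
clock: 11.05
eef_pos: [0.5784, 0.0831, 0.176]
ee_rot: [[0.001, 0.542, 0.84], [-0.001, 0.84, -0.542], [-1.0, -0.0, 0.002]]
force: [0.1, -3.6, 7.2]
width: 0.0347
```

>>> servo_tool --deltas '[[1,[0,0,0],[-1,0,0]],[1,[0,0,0],[-2.2,0,0]],[1,[0,0,0],[-3.6,0,0]],[1,[0,0,0],[-5,0,0]],[1,[0,0,0],[-6,0,0]],[1,[0,0,0],[-6.4,0,0]],[1,[0,0,0],[-6.4,0,0]]]'

```text
clock: 11.92
eef_pos: [0.5786, 0.0835, 0.176]
ee_rot: [[0.002, -0.096, 0.995], [-0.001, 0.995, 0.096], [-1.0, -0.001, 0.002]]
force: [-0.2, -2.7, 5.5]
width: 0.0348
```

```bash
python3 -c "
from h import *
st()
im,d,s=snap('wrist','w5')
cv2.imwrite('pics/w5z.png',cv2.resize(im[150:340,130:380,::-1],None,fx=3,fy=3,interpolation=cv2.INTER_CUBIC))
st()"
```

```text
11.925 J [ 18.2  28.2 -43.  102.8  22.4  57.8  62. ] p [0.5786 0.0835 0.176 ] yawY 95.49 F [-0.22 -2.67  5.54] T [-0.587  0.003 -0.038] w 0.0348
11.975 J [ 18.2  28.2 -43.  102.8  22.4  57.8  61.9] p [0.5785 0.0835 0.176 ] yawY 95.47 F [ 0.18 -2.26  6.14] T [-0.585  0.003 -0.052] w 0.0345
```

View pics/w5z.png

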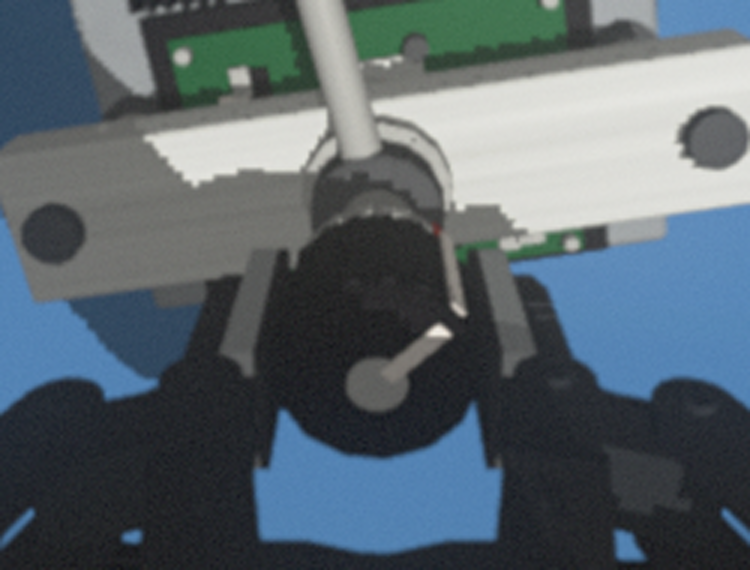

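>>> servo_tool --deltas '[[-1,[0,0,0],[0,0,0]],[-1,[0,0,0],[0,0,0]],[-1,[0,0,0],[0,0,0]],[-1,[0,0,0],[0,0,0]],[-1,[0,0,0],[0,0,0]],[-1,[-1,0,0],[0,0,0]],[-1,[-2.5,0,0],[0,0,0]],[-1,[-4,0,0],[0,0,0]]]'

```text
clock: 12.98
eef_pos: [0.5774, 0.0842, 0.2964]
ee_rot: [[-0.0, -0.095, 0.995], [0.0, 0.995, 0.095], [-1.0, 0.0, -0.0]]
force: [0.3, -0.4, 0.8]
width: 0.085
```

```bash
python3 -c "
from h import *
st()
im,d,s=snap('wrist','w6')
cv2.imwrite('pics/w6z.png',cv2.resize(im[100:292,130:380,::-1],None,fx=3,fy=3,interpolation=cv2.INTER_CUBIC))
"
```

```text
12.975 J [ 21.   21.5 -45.9  95.1  16.2  70.3  67. ] p [0.5774 0.0842 0.2964] yawY 95.44 F [ 0.31 -0.45  0.8 ] T [ 0.017 -0.096 -0.03 ] w 0.085
```

View pics/w6z.png

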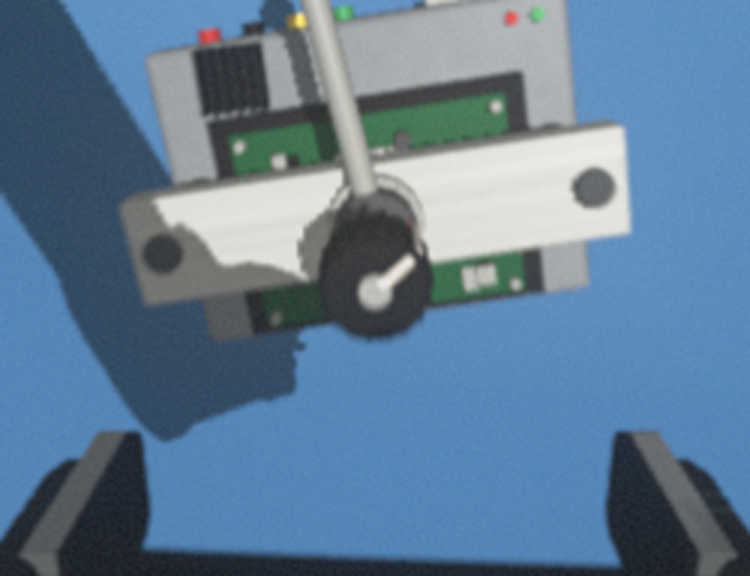

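```bash
cat >> h.py <<'E'
AX=np.array([.578,.0838])
def C(th,g,r=.08,z=.125):
    a=np.radians(th);return np.r_[AX+r*np.array([np.cos(a),np.sin(a)])-g*np.array([np.sin(a),-np.cos(a)]),z]
def path(ths,gs,z=.125,r=.08):
    s=env.read_state();R=np.array(s['ee_rot']);y0=np.degrees(np.arctan2(R[1,1],R[0,1]))
    for th,g in zip(ths,gs):
        c=C(th,g,r,z);print(th,g,c.round(4),(R.T@(c-s['eef_pos'])/.03).round(2),'turn',round((y0-(th-90))/6,2))
E
python3 -c "
from h import *
path([199.3],[.04],z=.25);path([199.3],[.04])"
```

```text
199.3 0.04 [0.5157 0.0196 0.25  ] [ 1.75 -1.99 -2.36] turn -2.31
199.3 0.04 [0.5157 0.0196 0.125 ] [ 5.91 -1.99 -2.4 ] turn -2.31
```

>>> servo_tool --deltas '[[1,[0,-0.7,-0.8],[-0.8,0,0]],[1,[0,-1.4,-1.6],[-1.6,0,0]],[1,[0,-2,-2.4],[-2.3,0,0]],[1,[1,-2,-2.4],[-2.3,0,0]],[1,[1.7,-2,-2.4],[-2.3,0,0]],[1,[1.7,-2,-2.4],[-2.3,0,0]]]'

```text
clock: 13.78
eef_pos: [0.5106, 0.0173, 0.243]
ee_rot: [[-0.003, -0.329, 0.944], [-0.0, 0.944, 0.329], [-1.0, 0.001, -0.003]]
force: [-0.4, -0.0, 0.1]
width: 0.0
```

```bash
python3 -c "
from h import *
st()
path([199.3],[.04])
im,d,s=snap('wrist','w7')
"
```

```text
13.775 J [ 32.1  17.4 -48.8 107.9  14.8  61.4  86.7] p [0.5106 0.0173 0.243 ] yawY 109.24 F [-0.36 -0.02  0.05] T [-0.013 -0.053  0.008] w 0.0
199.3 0.04 [0.5157 0.0196 0.125 ] [3.93 0.01 0.2 ] turn -0.01
```

View pics/w7.png

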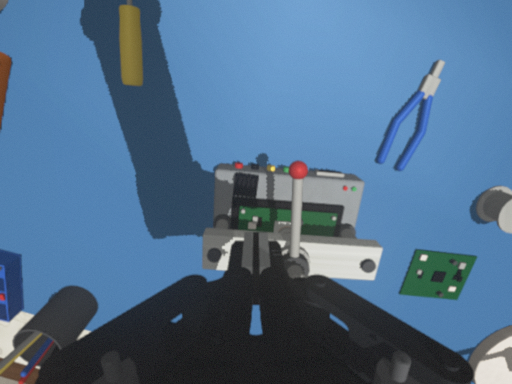

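>>> servo_tool --deltas '[[1,[1,0,0.2],[0,0,0]],[1,[2.2,0,0.2],[0,0,0]],[1,[3.4,0,0.2],[0,0,0]],[1,[3.93,0,0.2],[0,0,0]],[1,[3.93,0,0.2],[0,0,0]]]'

```text
clock: 14.45
eef_pos: [0.5175, 0.0198, 0.1265]
ee_rot: [[-0.001, -0.33, 0.944], [0.0, 0.944, 0.33], [-1.0, 0.0, -0.0]]
force: [-0.2, 0.1, 0.6]
width: -0.0002
```

```bash
python3 -c "
from h import *
st()
path([199.3,199.3,190,180],[.03,.02,.02,.02])
im,d,s=snap('wrist','w8')
"
```

```text
14.45 J [ 26.4  26.5 -44.2 113.7  24.2  49.2  78.3] p [0.5175 0.0198 0.1265] yawY 109.24 F [-0.2   0.12  0.58] T [-0.012  0.09  -0.022] w -0.0002
199.3 0.03 [0.5124 0.029  0.125 ] [ 0.05  0.35 -0.06] turn -0.01
199.3 0.02 [0.5091 0.0385 0.125 ] [ 0.05  0.68 -0.06] turn -0.01
190 0.02 [0.5027 0.0502 0.125 ] [ 0.05  1.12 -0.13] turn 1.54
180 0.02 [0.498  0.0638 0.125 ] [ 0.05  1.6  -0.13] turn 3.21
```

View pics/w8.png

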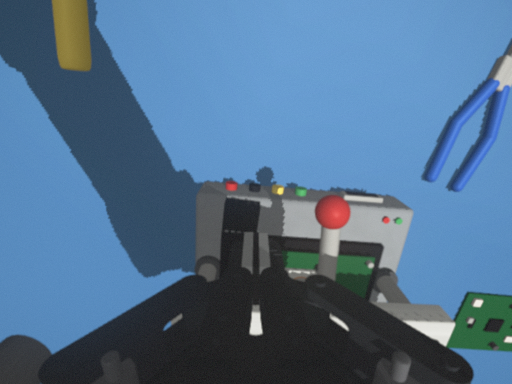

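>>> servo_tool --deltas '[[1,[0.05,0.35,-0.06],[0,0,0]],[1,[0.05,0.68,-0.06],[0,0,0]],[1,[0.05,0.9,-0.1],[0.8,0,0]],[1,[0.05,1.12,-0.13],[1.54,0,0]],[1,[0.05,1.36,-0.13],[2.4,0,0]],[1,[0.05,1.6,-0.13],[3.2,0,0]]]'

```text
clock: 15.25
eef_pos: [0.4982, 0.0635, 0.1257]
ee_rot: [[0.002, 0.002, 1.0], [-0.001, 1.0, -0.002], [-1.0, -0.001, 0.002]]
force: [1.5, -3.8, 1.0]
width: 0.0
```

```bash
python3 -c "
from h import *
st()
path([175,170,165,160,155],[.02]*5)
im,d,s=snap('wrist','w9')
"
```

```text
15.25 J [ 18.9  24.1 -40.6 116.   21.4  47.2  55.9] p [0.4982 0.0635 0.1257] yawY 89.86 F [ 1.51 -3.77  0.95] T [-0.624 -0.31  -0.075] w 0.0
175 0.02 [0.4966 0.0708 0.125 ] [ 0.02  0.25 -0.06] turn 0.81
170 0.02 [0.4957 0.078  0.125 ] [ 0.02  0.48 -0.08] turn 1.64
165 0.02 [0.4955 0.0852 0.125 ] [ 0.02  0.72 -0.09] turn 2.48
160 0.02 [0.496  0.0924 0.125 ] [ 0.02  0.96 -0.08] turn 3.31
155 0.02 [0.497  0.0995 0.125 ] [ 0.02  1.2  -0.04] turn 4.14
```

View pics/w9.png

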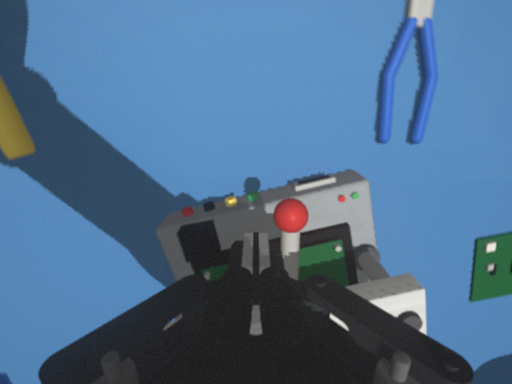

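```bash
cat >> h.py <<'E'
def ball(fn,u,v):
    f=np.load(f'pics/{fn}.npz');s={'ee_rot':f['R'],'eef_pos':f['p']}
    p=atz('wrist',u,v,.141,s);d=p[:2]-AX;a=np.degrees(np.arctan2(d[1],d[0]))%360
    print('ball',p.round(4),'r',np.hypot(*d).round(4),'world',a.round(1),'lock',np.radians(195+14.3-a).round(3))
E
python3 -c "
from h import *
ball('w8',333,212);ball('w9',291,215)"
```

```text
ball [0.4772 0.0486 0.141 ] r 0.1068 world 199.3 lock 0.175
ball [0.4709 0.0824 0.141 ] r 0.1071 world 180.7 lock 0.498
```

>>> servo_tool --deltas '[[1,[0.02,0.25,-0.06],[0.8,0,0]],[1,[0.02,0.48,-0.08],[1.6,0,0]],[1,[0.02,0.72,-0.09],[2.5,0,0]],[1,[0.02,0.96,-0.08],[3.3,0,0]],[1,[0.02,1.2,-0.04],[4.1,0,0]]]'

```text
clock: 15.92
eef_pos: [0.497, 0.0992, 0.1249]
ee_rot: [[0.001, 0.417, 0.909], [-0.001, 0.909, -0.417], [-1.0, -0.001, 0.002]]
force: [0.1, -4.9, 1.2]
width: -0.0003
```

```bash
python3 -c "
from h import *
st()
path([152,150,147,145,142,140,138],[.02]*7)
im,d,s=snap('wrist','w10')
"
```

```text
15.925 J [ 10.7  23.3 -35.4 115.6  18.6  46.5  29.9] p [0.497  0.0992 0.1249] yawY 65.32 F [ 0.08 -4.88  1.2 ] T [-0.78  -0.156  0.021] w -0.0003
152 0.02 [0.498  0.1037 0.125 ] [-0.    0.15 -0.03] turn 0.55
150 0.02 [0.4987 0.1065 0.125 ] [-0.    0.24 -0.05] turn 0.89
147 0.02 [0.5    0.1106 0.125 ] [-0.    0.39 -0.07] turn 1.39
145 0.02 [0.501  0.1133 0.125 ] [-0.    0.48 -0.07] turn 1.72
142 0.02 [0.5026 0.1173 0.125 ] [-0.    0.63 -0.08] turn 2.22
140 0.02 [0.5039 0.1199 0.125 ] [-0.    0.72 -0.08] turn 2.55
138 0.02 [0.5052 0.1225 0.125 ] [-0.    0.82 -0.08] turn 2.89
```

View pics/w10.png

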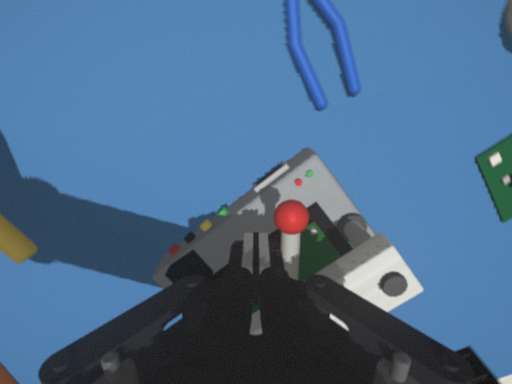

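>>> servo_tool --deltas '[[1,[0,0.15,-0.03],[0.55,0,0]],[1,[0,0.24,-0.05],[0.9,0,0]],[1,[0,0.39,-0.07],[1.4,0,0]],[1,[0,0.48,-0.07],[1.7,0,0]],[1,[0,0.58,-0.08],[2,0,0]],[1,[0,0.63,-0.08],[2.2,0,0]]]'

```text
clock: 16.73
eef_pos: [0.5023, 0.1178, 0.1243]
ee_rot: [[-0.0, 0.613, 0.79], [-0.0, 0.79, -0.613], [-1.0, -0.0, 0.0]]
force: [-0.5, -3.8, 2.2]
width: -0.0001
```

```bash
python3 -c "
from h import *
st()
path([141,140,139,138,137,136],[.02]*6)
im,d,s=snap('wrist','w11')
"
```

```text
16.725 J [  6.4  23.6 -32.4 114.6  17.2  46.5  16.3] p [0.5023 0.1178 0.1243] yawY 52.18 F [-0.5  -3.77  2.24] T [-0.621  0.184  0.012] w -0.0001
141 0.02 [0.5032 0.1186 0.125 ] [-0.02  0.04  0.01] turn 0.2
140 0.02 [0.5039 0.1199 0.125 ] [-0.02  0.09 -0.  ] turn 0.36
139 0.02 [0.5045 0.1212 0.125 ] [-0.02  0.13 -0.01] turn 0.53
138 0.02 [0.5052 0.1225 0.125 ] [-0.02  0.18 -0.02] turn 0.7
137 0.02 [0.5059 0.1237 0.125 ] [-0.02  0.23 -0.03] turn 0.86
136 0.02 [0.5066 0.125  0.125 ] [-0.02  0.28 -0.04] turn 1.03
```

View pics/w11.png

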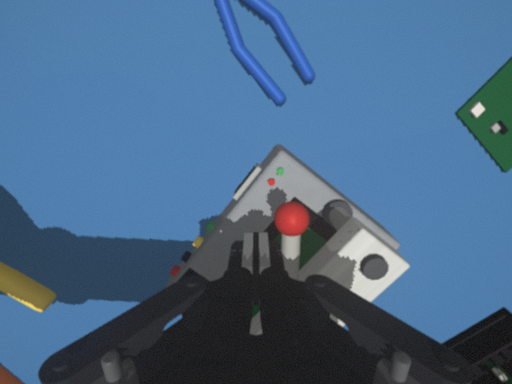

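Not yet at the stop (force unchanged, about 4 N). Now smaller steps.

>>> servo_tool --deltas '[[1,[0,0.06,0],[0.2,0,0]],[1,[0,0.1,0],[0.4,0,0]],[1,[0,0.13,0],[0.5,0,0]]]'

```text
clock: 17.15
eef_pos: [0.5042, 0.1213, 0.1241]
ee_rot: [[-0.001, 0.653, 0.757], [0.0, 0.757, -0.653], [-1.0, -0.0, -0.001]]
force: [-2.7, -0.9, 1.6]
width: -0.0
```

```bash
python3 -c "
from h import *
ball('w10',292,217);ball('w11',292,218)
st()
path([139,138,137,136],[.02]*4)"
```

```text
ball [0.4803 0.1275 0.141 ] r 0.1071 world 155.9 lock 0.932
ball [0.4927 0.1489 0.141 ] r 0.1073 world 142.6 lock 1.164
17.15 J [  5.5  23.7 -31.7 114.3  16.9  46.5  13.4] p [0.5042 0.1213 0.1241] yawY 49.21 F [-2.68 -0.93  1.59] T [-0.264  0.607  0.015] w -0.0
139 0.02 [0.5045 0.1212 0.125 ] [-0.03  0.    0.01] turn 0.03
138 0.02 [0.5052 0.1225 0.125 ] [-0.03  0.05 -0.  ] turn 0.2
137 0.02 [0.5059 0.1237 0.125 ] [-0.03  0.1  -0.01] turn 0.37
136 0.02 [0.5066 0.125  0.125 ] [-0.03  0.14 -0.02] turn 0.53
```

>>> servo_tool --deltas '[[1,[0,0.04,0],[0.15,0,0]],[1,[0,0.08,0],[0.3,0,0]],[1,[0,0.08,0],[0.3,0,0]]]'

```text
clock: 17.52
eef_pos: [0.5054, 0.1227, 0.1239]
ee_rot: [[-0.002, 0.677, 0.736], [-0.001, 0.736, -0.677], [-1.0, -0.002, -0.001]]
force: [-5.3, -1.6, 2.0]
width: -0.0002
```

```bash
python3 -c "
from h import *
st()
im,d,s=snap('wrist','w12');path([137,136,135],[.02]*3)
R=np.array(s['ee_rot']);print('Ftool',R.T@s['force'])
cv2.imwrite('pics/w12z.png',cv2.resize(im[130:330,170:420,::-1],None,fx=3,fy=3,interpolation=cv2.INTER_CUBIC))"
```

```text
17.525 J [  5.   23.8 -31.3 114.1  16.8  46.6  11.6] p [0.5054 0.1227 0.1239] yawY 47.41 F [-5.33 -1.63  1.98] T [-0.328  0.999  0.037] w -0.0002
137 0.02 [0.5059 0.1237 0.125 ] [-0.04  0.04 -0.01] turn 0.07
136 0.02 [0.5066 0.125  0.125 ] [-0.04  0.08 -0.02] turn 0.24
135 0.02 [0.5073 0.1262 0.125 ] [-0.04  0.13 -0.03] turn 0.4
Ftool [-1.96860693 -4.81214257 -2.82044572]
```

View pics/w12z.png

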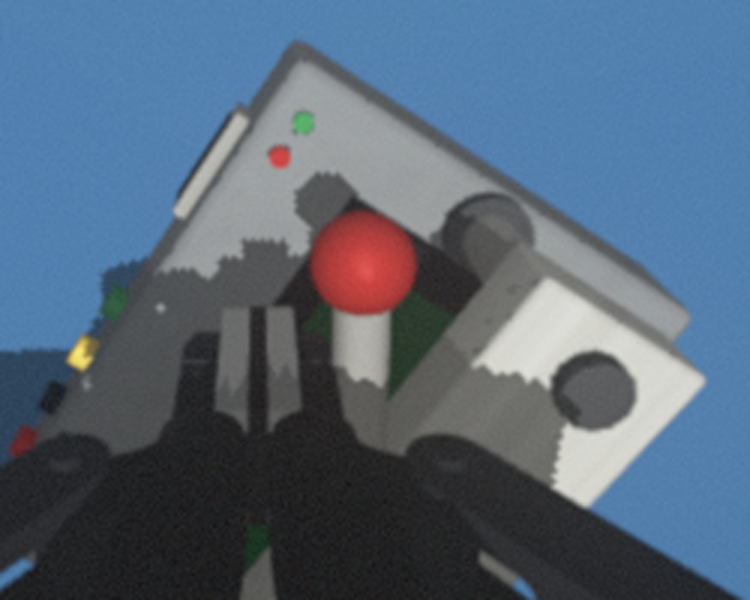

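>>> servo_tool --deltas '[[1,[0,0.05,0],[0.1,0,0]],[1,[0,0.08,0],[0.2,0,0]],[1,[0,0.08,0],[0.2,0,0]]]'

```text
clock: 17.95
eef_pos: [0.506, 0.1236, 0.1237]
ee_rot: [[-0.004, 0.692, 0.722], [-0.002, 0.722, -0.692], [-1.0, -0.004, -0.001]]
force: [-7.9, -4.5, 5.5]
width: -0.0001
```

```bash
python3 -c "
from h import *
ball('w12',291,217.3)
st()
s=env.read_state();R=np.array(s['ee_rot']);print('Ftool',R.T@s['force'])"
```

```text
ball [0.4975 0.1544 0.141 ] r 0.1071 world 138.7 lock 1.232
17.95 J [  4.6  23.9 -31.  113.9  16.7  46.8  10.4] p [0.506  0.1236 0.1237] yawY 46.19 F [-7.87 -4.47  5.51] T [-0.657  1.576  0.049] w -0.0001
Ftool [-5.46906044 -8.69432884 -2.59440628]
```

>>> servo_tool --deltas '[[1,[0,-0.2,0],[0,0,0]],[1,[0,-0.5,0],[0,0,0]],[1,[0,-0.8,0],[0,0,0]],[1,[-1,-0.8,0],[0,0,0]],[1,[-2.5,-0.8,0],[0,0,0]],[1,[-4,-0.8,0],[0,0,0]],[1,[-5,-0.8,0],[0,0,0]],[1,[-5,-0.8,0],[0,0,0]]]'

```text
clock: 18.95
eef_pos: [0.4928, 0.1075, 0.2768]
ee_rot: [[0.006, 0.692, 0.722], [0.001, 0.722, -0.692], [-1.0, 0.005, 0.004]]
force: [-0.0, 0.1, -0.5]
width: 0.0
```

```bash
python3 -c "
from h import *
st()
im,d,s=snap('wrist','w13');snap('top','top13')
cv2.imwrite('pics/w13z.png',cv2.resize(im[100:300,150:400,::-1],None,fx=3,fy=3,interpolation=cv2.INTER_CUBIC))"
```

```text
18.95 J [ 11.   11.4 -34.5 107.3   7.3  63.2  20. ] p [0.4928 0.1075 0.2768] yawY 46.19 F [-0.03  0.14 -0.5 ] T [-0.013  0.027 -0.037] w 0.0
```

View pics/w13z.png

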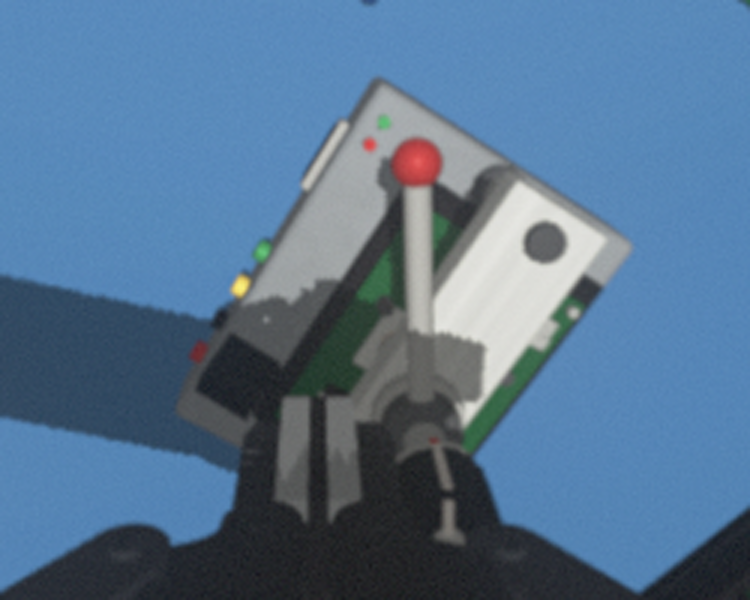

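View pics/top13.png

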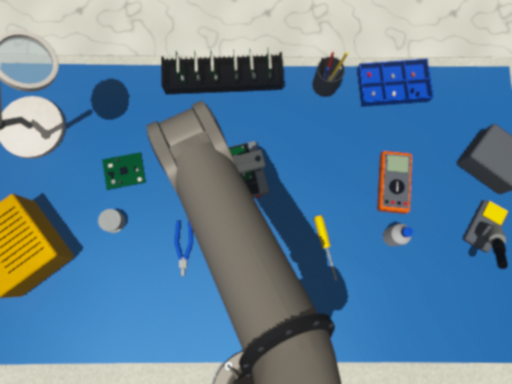

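```bash
python3 -c "
from h import *
ball('w13',150+417/3,100+162/3)
def W(fn,x,y,ox,oy,z):
    f=np.load(f'pics/{fn}.npz');s={'ee_rot':f['R'],'eef_pos':f['p']};return atz('wrist',ox+x/3,oy+y/3,z,s)[:2]
for fn,a,b,o,r,zr in [('w6',(375,293),(412,258),(130,100),(409,222),.176),('w13',(449,535),(448,500),(150,100),(434,440),.176)]:
    p=W(fn,*a,*o,.208);q=W(fn,*b,*o,.208);R=W(fn,*r,*o,.174)
    d=q-AX;e=R-AX
    print(fn,p,q,'mark',np.degrees(np.arctan2(d[1],d[0])),'red',R,np.degrees(np.arctan2(e[1],e[0])))
"
```

```text
ball [0.4963 0.1532 0.141 ] r 0.1072 world 139.7 lock 1.216
w6 [0.57854554 0.08387289] [0.56644636 0.09381651] mark 139.07612128385404 red [0.56457893 0.09399828] 142.76986860670698
w13 [0.57526076 0.08578579] [0.56529144 0.09393402] mark 141.43057350004392 red [0.5650403  0.09477155] 139.74909192546255
```

```bash
python3 -c "
from h import *
print(env.sign_off())"
```

```text
the job is handed in; nothing more can be done
None
```

The knob is set a quarter turn back from bottoming and the lock handle is against its stop. I handed the job in at about 19 s of the 72 s allowed. Sign-off reports no verdict, so these are my own checks.

- **Bottoming:** I turned the knob clockwise about 155° in one grip. Torque then jumped from about 0.08 to 0.37 N m, which is about 7° of wind-up: nipped and well short of forced.
- **Backing off:** I turned back until the hub stood about 90° short of bottoming, allowing for wind-up both ways, then let go and lifted clear. I did not see the foot's gap itself; this comes from the wrist angle and torque.
- **Locking:** With the fingers shut I pushed the handle round. The push on the fingers rose from about 4.8 to 8.7 N over the last millimetre (about 0.7 N m), far below straining it.
- **Last checks:**
  - The handle measured about 1.216 rad in the picture.
  - The hub's line and the knob's mark stood within about 3° of where I left them. The knob was partly hidden by the gripper, so that is close to the limit of the measurement.
  - Force on the tool was near zero, and the gripper was clear of everything.
  - The loose items in view looked unmoved in the last top picture. The arm hid most of the jig there, and I did not check the heat sink separately.

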